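Set the washed squeegees into the press rack in printing order

ROBOT

A 6-joint arm with a two-finger parallel gripper is mounted at the origin on the work surface. World frame = base frame: x ahead of the robot, y to its left, z up, the work surface at z = 0. Lengths are in mm, angles in rad, forces in N, time in s.
With the tool pointing down it reaches from about 425 to 950 mm from the base axis. Payload 3.5 kg.
Tool frame: the origin (TCP) lies midway between the tips of the shut fingers; the grasp point (between the pads) lies 19 mm behind it (arm.hold_point_z is the distance from the TCP to the grasp point, in mm); z points along the fingers, y is the line along which they close (so a half turn about z gives the same grasp; the last joint's range is limited). The gripper opens to 85 mm and grips with 20 to 120 N. Pads are 22 mm wide; open, the fingers measure 114 mm over their backs; the gripper's body (76 mm by 85 mm) begins 54 mm behind the grasp point. The pads swing forward as they close: fully open they stand 13 mm farther back than shut.
Start: joints at [0.95, 0.286, 1.577, -0, 1.279, -0.15], TCP at [306.143, 601.567, 231.325] pointing down, gripper open.
Joint ranges: [-2.77, 2.77], [-0.9, 2.22], [0.21, 2.48], [-1.53, 4.67], [0.24, 2.81], [-2.84, 2.84]. Speed limits (rad/s): [2.79, 2.79, 3.14, 3.14, 3.14, 3.14].

INTERFACE

Orientations are given as a 3x3 rotation matrix whose columns are the frame's x, y, z axes.
In Python, from station import arm, vision gives the robot as it stands. The module is installed in compiled form; this text tells all that it offers.
- The arm moves only by the tool step_arm, never from a script. Its argument "motion" is one flat list of numbers, 5 for each row, row after row: the shift along the tool's x, y, z in mm, then the turn about the tool's z in degrees, then the finger opening in mm, from 0 to 85.4. A call has 1 to 12 rows; each row is the pose to reach, as a shift and turn from the pose commanded when the call began, along the tool's axes at that moment; what a row does not reach only later rows make up. A row lasts 1/10 s, in which the tool goes at most 50 mm and 8.59 degrees, less where a joint would pass 70% of its speed; a pose out of reach is approached as far as the arm can. A call with a gripper value outside its range is refused whole. The fingers move at their own pace and stop on an object; the grip force is fixed at half the most. Time passes only in rows, so rows that repeat a pose let the fingers close. It gives the time, the measured TCP pose, the force, the opening and the grip force at its end, in the units of the state.
- arm.get_obs(): the state, without advancing time (a new reading comes with each control period).
- vision.get_image(name): name is "side" or "top"; returns (picture, depth): 480x640x3 uint8, red, green, blue; 480x640 float32, mm along the optical axis (not along the pixel's ray), 0 where there is no reading.
- vision.get_calibration(name): a dict with "fx", "fy", "cx", "cy" (pixels), "R" (3x3) and "t" (3): a world point X has camera coordinates R X + t. Camera axes: x right, y down, z forward; pixel columns grow to the right and rows downward; lengths in mm; the calibration is good to about 2 mm. A picture is of the moment at which its call begins. get_calibration takes no time and is no camera call.
- arm.close_job(): hands the job in; it is judged then, once.
Trained networks look in the newest picture that a camera, given by its name, has taken for a name from the list of things; names that differ only in an ending like _2 or _b are one class to them, and where a whole thing is asked for, a point or a joint stands for the part that bears it (a point fixed in the world has none). Each returns a list of dicts, best first, with "score" (0 to 1); they miss things now and then, are a little off and sometimes report something else, mostly with a low value. They report only what shows in the picture. A call takes as long as a camera call. They do not tell look-alikes from the thing itself.
- vision.look_for(camera, label): "extent" ([left, top, width, height] in pixels, round what is visible of it).
The state is a dict: "time": time; "qpos": joint angles; "qd": joint speeds; "effort": joint torques, N m; "position": TCP position; "ee_rot": TCP orientation; "force": force on the tool from outside, world axes, zero at the start; "moment": the same for the moment, N m; "finger_gap": finger opening in mm; "grip_force": force on a finger pad.
Only numpy, scipy, OpenCV 4.12 (cv2) and the standard library are available. Lean on these libraries where they do the work, as an engineer would, in place of code of your own. Each camera call takes 0.05 s, during which the arm holds its last target. There are 200 camera calls.

TASK

The four washed squeegees hang in the drip tray in the order in which the job will use them. Move them to the empty plywood rack and keep that order: the one leftmost in the tray, as seen from the robot, goes into the rack's leftmost slot, and so on to the rightmost. Lower each one in, blade down and centred across the two panels, until its flange rests on them; do not drop it or tip it over.

Things in the scene. Friction and masses are not known exactly. Their poses are not given: they have to be found in the camera images.
- squeegee_a: The shortest of four squeegees: 110 mm long (x), 111 tall, blade down. Rubber blade 5 mm thick (z 0 to 30), aluminium holder 8 thick (z 30 to 75), then a grip 40 wide (y), z 75 to 111: 6 mm aluminium flange under a rounded beech bar. Origin: middle of the blade's lower edge, z up. 0.13 to 0.38 kg, all rigid; either way round is alike. Grasp across the 40 mm grip at mid-length.
- squeegee_b: The second shortest of four squeegees: 135 mm long (x), 111 tall, blade down. Rubber blade 5 mm thick (z 0 to 30), aluminium holder 8 thick (z 30 to 75), then a grip 40 wide (y), z 75 to 111: 6 mm aluminium flange under a rounded beech bar. Origin: middle of the blade's lower edge, z up. 0.13 to 0.38 kg, all rigid; either way round is alike. Grasp across the 40 mm grip at mid-length.
- squeegee_c: The second longest of four squeegees: 160 mm long (x), 111 tall, blade down. Rubber blade 5 mm thick (z 0 to 30), aluminium holder 8 thick (z 30 to 75), then a grip 40 wide (y), z 75 to 111: 6 mm aluminium flange under a rounded beech bar. Origin: middle of the blade's lower edge, z up. 0.13 to 0.38 kg, all rigid; either way round is alike. Grasp across the 40 mm grip at mid-length.
- squeegee_d: The longest of four squeegees: 185 mm long (x), 111 tall, blade down. Rubber blade 5 mm thick (z 0 to 30), aluminium holder 8 thick (z 30 to 75), then a grip 40 wide (y), z 75 to 111: 6 mm aluminium flange under a rounded beech bar. Origin: middle of the blade's lower edge, z up. 0.13 to 0.38 kg, all rigid; either way round is alike. Grasp across the 40 mm grip at mid-length.
- saddle_a: Fixed white plastic saddle in the tray that holds squeegee_a at the start (all four look alike). Two upright panels 74 mm wide (y), 8 thick, at x = -30 and +30 mm, tops 95 mm above its origin, each with a slot 22 mm wide at y = 0, open at the top; the flange rests on the tops. Origin: centre of its underside; axes as the tray's.
- saddle_b: Fixed white plastic saddle in the tray that holds squeegee_b at the start (all four look alike). Two upright panels 74 mm wide (y), 8 thick, at x = -30 and +30 mm, tops 95 mm above its origin, each with a slot 22 mm wide at y = 0, open at the top; the flange rests on the tops. Origin: centre of its underside; axes as the tray's.
- saddle_c: Fixed white plastic saddle in the tray that holds squeegee_c at the start (all four look alike). Two upright panels 74 mm wide (y), 8 thick, at x = -30 and +30 mm, tops 95 mm above its origin, each with a slot 22 mm wide at y = 0, open at the top; the flange rests on the tops. Origin: centre of its underside; axes as the tray's.
- saddle_d: Fixed white plastic saddle in the tray that holds squeegee_d at the start (all four look alike). Two upright panels 74 mm wide (y), 8 thick, at x = -30 and +30 mm, tops 95 mm above its origin, each with a slot 22 mm wide at y = 0, open at the top; the flange rests on the tops. Origin: centre of its underside; axes as the tray's.
- drip_tray: Fixed stainless drip tray, 250 mm (x) by 370 (y), rim 20 high, on the left or the right, with the four saddles in a row in it at y = +120, +40, -40, -120 mm, their undersides at z = 3 mm. Origin: centre of its underside, on the bench; x points away from the robot, y to the robot's left, within 13 degrees.
- rack: Empty fixed plywood rack, 110 mm (x) by 362 (y), beside the tray. Two panels 8 mm thick at x = -30 and +30, tops at z = 95, each with four slots 22 wide at y = +120, +40, -40, -120, cut down to z = 12. A squeegee hangs across both panels, flange on their tops, its origin then at z = 20. Origin: centre of the underside, on the bench; x away from the robot, y to its left, within 13 degrees.
Not all that is in view belongs to the job. What is shaped like the saddle_a but purple is not meant.

How it is judged:
By the outcome, as a careful person would: the job done as asked, in the order asked, and still so for the second after the job is handed in, with the robot touching nothing.
It also fails if it takes over 120 s, if anything falls off the work surface, if the arm or the gripper's body presses on something with over 40 N, if the wrist force passes 120 N, or if a joint passes its speed limit or range.

## Working session

There is one attempt and no reset: what is moved stays moved. The work goes in short steps, Python scripts to look and compute and a tool call to move; the robot and the scene stay as the last step left them, time stands still between calls to the robot, and variables do not carry over. Pictures are saved under pics/ and viewed, at most 14 in all, crops included, and the job is handed in when it is done.

Besides the shell and the picture viewer there is one more tool, called as name(argument=value, ...), one argument or row to a line, values as JSON. step_arm: Moves the arm, as the interface text tells. Its arguments: {"type":"object","properties":{"motion":{"type":"array"}},"required":["motion"]}

```bash
mkdir -p pics; cat > h.py <<'E'
import numpy as np, cv2
from station import arm, vision
def snap(cam,name):
    p,d=vision.get_image(cam); cv2.imwrite(f'pics/{name}.png',p[:,:,::-1]); np.savez(f'pics/{name}.npz',p=p,d=d); return p,d
def world(cam,d):
    c=vision.get_calibration(cam); v,u=np.mgrid[0:480,0:640]
    P=np.stack([(u-c['cx'])/c['fx']*d,(v-c['cy'])/c['fy']*d,d],-1)
    return (P-np.array(c['t']))@np.array(c['R'])
E
python3 - <<'E'
from h import *
for c in('top','side'):
    snap(c,c+'0')
    for l in ('squeegee_a','saddle_a','drip_tray','rack'):
        print(c,l,[(r['extent'],round(r['score'],2)) for r in vision.look_for(c,l)])
o=arm.get_obs();print(o['time'],o['position'],np.round(o['ee_rot'],3),arm.hold_point_z)
E
```

```text
top squeegee_a [([158.8, 202.2, 28.7, 74.0], 0.91), ([267.1, 193.3, 25.6, 64.3], 0.83), ([191.1, 191.0, 32.9, 92.6], 0.79), ([230.6, 207.4, 24.2, 53.2], 0.59)]
top saddle_a [([177.0, 225.8, 23.5, 34.0], 0.84), ([199.0, 335.2, 46.4, 34.1], 0.78), ([112.4, 352.8, 53.8, 39.6], 0.69), ([265.5, 210.2, 36.4, 38.1], 0.68), ([406.8, 99.1, 46.8, 49.4], 0.62), ([224.1, 216.5, 41.3, 34.9], 0.6)]
top drip_tray [([148.7, 176.2, 170.8, 123.6], 0.93)]
top rack [([359.1, 231.9, 167.2, 51.2], 0.97), ([263.4, 210.8, 39.7, 40.2], 0.32)]
side squeegee_a [([265.5, 230.5, 25.1, 15.3], 0.91), ([241.2, 290.0, 68.2, 41.7], 0.85), ([263.3, 248.0, 35.9, 21.0], 0.62), ([246.0, 265.4, 56.7, 29.3], 0.61)]
side saddle_a [([367.2, 344.3, 35.2, 51.3], 0.84), ([257.1, 310.5, 35.4, 32.0], 0.64), ([368.1, 282.7, 30.0, 49.3], 0.6), ([241.7, 161.8, 29.0, 40.4], 0.6)]
side drip_tray [([220.3, 250.6, 109.6, 108.7], 0.94), ([245.4, 264.0, 55.5, 29.1], 0.42)]
side rack [([326.3, 146.3, 54.4, 93.6], 0.61), ([240.6, 290.0, 69.5, 38.3], 0.44), ([243.9, 264.5, 56.8, 30.0], 0.18)]
0.5 [306.14508152 601.54583657 231.29795881] [[-0.891  0.454 -0.   ]
 [ 0.454  0.891 -0.   ]
 [-0.    -0.    -1.   ]] 18.700000000000003
```

View pics/top0.png

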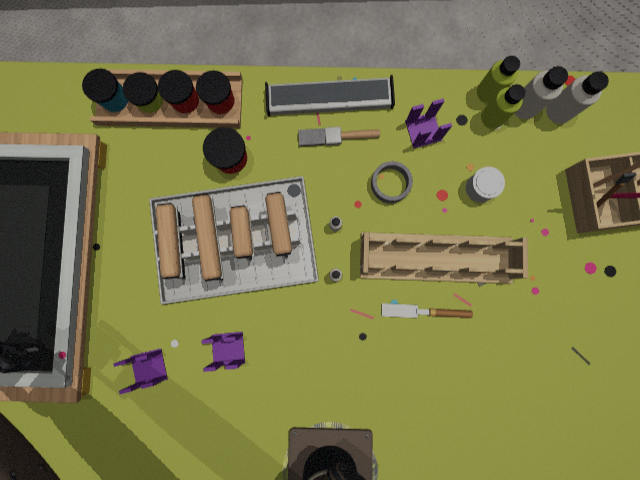

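View pics/side0.png

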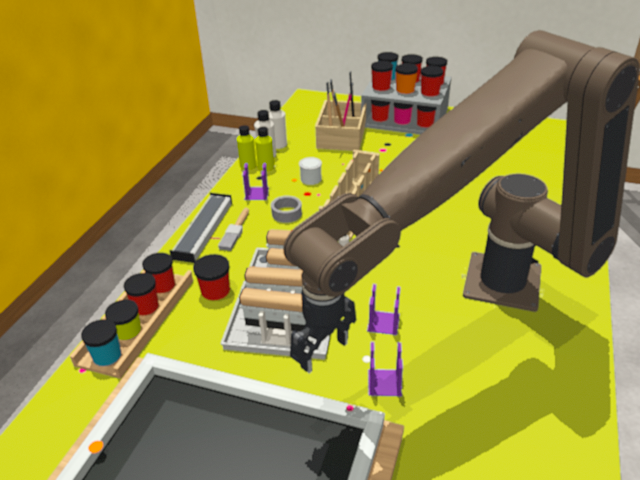

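The top view shows the tray on the left, with the squeegees at columns 168, 207, 241 and 279 and row ~238. The rack is at (445, 258), and the purple decoys are outside both. The side view has the arm passing over the tray and agrees with this. Next I measure with depth.

```bash
cat >> h.py <<'E'
def rects(W,roi,lo,hi,minn=60):
    x0,y0,x1,y1=roi; m=np.zeros((480,640),np.uint8)
    s=W[y0:y1,x0:x1,2]; m[y0:y1,x0:x1]=((s>lo)&(s<hi))
    n,L=cv2.connectedComponents(m,connectivity=4); out=[]
    for i in range(1,n):
        P=W[L==i]
        if len(P)<minn: continue
        (cx,cy),(w,h),a=cv2.minAreaRect(P[:,:2].astype(np.float32))
        if w<h: w,h,a=h,w,a+90
        a=(a+90)%180-90
        out.append((len(P),round(cx,1),round(cy,1),round(w),round(h),round(a,1),round(float(np.median(P[:,2])),1),round(float(np.percentile(P[:,2],97)),1)))
    return sorted(out,key=lambda r:-r[2])
E
python3 - <<'E'
from h import *
d=np.load('pics/top0.npz')['d'];W=world('top',d)
print('bench',np.median(W[290:330,330:350,2]))
print('squeegees');[print(r) for r in rects(W,(150,175,320,300),108,150)]
print('rack');[print(r) for r in rects(W,(345,220,540,300),80,110,10)]
print('rack whole');[print(r) for r in rects(W,(345,220,540,300),5,110,100)]
print('tray');[print(r) for r in rects(W,(140,165,330,310),12,150,200)]
E
```

```text
bench 0.761301627959263
squeegees
(1495, 514.3, 364.7, 163, 41, 7.6, 134.1, 138.1)
(1685, 524.6, 281.3, 189, 41, 10.7, 134.2, 138.1)
(978, 537.1, 206.6, 113, 41, 8.3, 134.0, 138.2)
(1176, 556.7, 126.2, 139, 40, 11.0, 134.0, 137.8)
rack
(374, 500.8, -85.7, 87, 50, -1.1, 95.6, 99.7)
(107, 469.8, -160.8, 57, 7, -89.1, 95.7, 99.0)
(118, 529.9, -162.1, 59, 9, 88.3, 95.5, 99.3)
(110, 468.6, -241.5, 59, 8, -89.4, 95.5, 99.3)
(122, 528.8, -241.6, 57, 8, 89.5, 95.5, 98.8)
(116, 467.7, -320.5, 58, 9, 90.0, 95.4, 98.6)
(120, 527.8, -321.5, 59, 9, 89.3, 95.1, 98.2)
(476, 496.9, -397.5, 89, 52, 0.2, 95.0, 99.0)
rack whole
(7610, 500.1, -254.6, 391, 114, 88.9, 14.2, 97.4)
tray
(8391, 531.7, 244.6, 377, 256, -80.3, 131.4, 137.7)
```

Lengths and heights match: from the left, c, d, a, b. The rack centre is about (499, -241) with yaw about -0.75°. I'll work from the right (b first), so nothing crosses over the others.

step_arm(
  motion=[-22, -15, 0, -2, 62, -61, -43, 0, -5, 62, -101, -71, 0, -9, 62, -141, -99, 0, -13, 62, -180, -127, 0, -16, 62, -220, -155, 0, -19, 62, -259, -183, 0, -23, 62, -299, -211, 0, -26, 62, -338, -239, 0, -30, 62, -378, -266, 0, -33, 62, -417, -294, 0, -36, 62, -439, -310, 0, -38, 62],
)

```text
time: 1.7
position: [558.1, 123.0, 231.7]
ee_rot: [[-0.982, -0.19, 0.001], [-0.19, 0.982, -0.001], [-0.001, -0.001, -1.0]]
force: [-0.1, 1.1, -0.1]
finger_gap: 62.3
grip_force: 0.0
```

```bash
cat >> h.py <<'E'
def go(x,y,z,yaw):
    o=arm.get_obs(); R=np.array(o['ee_rot']); s=R.T@(np.array([x,y,z])-o['position'])
    t=np.degrees(np.arctan2(R[1,1],R[0,1]))-90-yaw
    print('shift',np.round(s,1),'turn',round((t+90)%180-90,1),'gap',round(o['finger_gap'],1),'F',np.round(o['force'],1),'t',o['time'],'pos',np.round(o['position'],1))
E
python3 -c "
from h import *
go(556.7,126.2,95,11)"
```

```text
shift [  0.9   3.5 136.7] turn -0.0 gap 62.3 F [-0.1  1.1 -0.1] t 1.7 pos [558.1 123.  231.7]
```

step_arm(
  motion=[0, 0, 20, 0, 62, 0, 0, 50, 0, 62, 0, 0, 70, 0, 62],
)

```text
time: 2.0
position: [556.3, 125.6, 159.7]
ee_rot: [[-0.982, -0.19, -0.001], [-0.19, 0.982, -0.0], [0.001, 0.0, -1.0]]
force: [0.3, 1.3, -0.3]
finger_gap: 62.3
grip_force: 0.0
```

```bash
python3 - <<'E'
from h import *
W=world('top',snap('top','top1')[1]);snap('side','side1')
print([r for r in rects(W,(150,175,320,300),108,150)])
go(556.7,126.2,95,11)
E
```

```text
[(1501, 514.5, 364.2, 163, 42, 8.1, 134.1, 138.1), (1525, 524.7, 281.1, 189, 41, 10.6, 134.3, 138.4)]
shift [-2.8 -0.2 62.6] turn 0.0 gap 61.9 F [-0.5 -1.   0.5] t 2.1 pos [554.4 125.9 157.7]
```

View pics/side1.png

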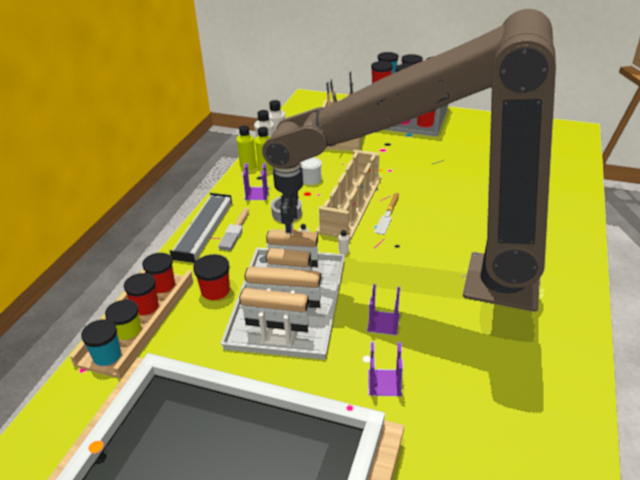

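The side view shows the gripper at (290, 210), right above the far squeegee b at (291, 239). Next: descend and grip.

step_arm(
  motion=[0, 0, 20, 0, 62, 0, 0, 40, 0, 62, 0, 0, 55, 0, 62, 0, 0, 65, 0, 62, 0, 0, 65, 0, 62, 0, 0, 65, 0, 20, 0, 0, 65, 0, 20, 0, 0, 65, 0, 20, 0, 0, 65, 0, 20, 0, 0, 65, 0, 20],
)

```text
time: 3.1
position: [557.8, 126.2, 97.7]
ee_rot: [[-0.982, -0.191, 0.003], [-0.191, 0.982, 0.0], [-0.003, -0.0, -1.0]]
force: [-0.2, 1.1, 5.1]
finger_gap: 39.0
grip_force: 60.9
```

```bash
python3 -c "
from h import *
go(556.7,126.2,95,11)"
```

```text
shift [1.1 0.2 2.7] turn 0.0 gap 39.0 F [-0.2  1.1  5.1] t 3.1 pos [557.8 126.2  97.7]
```

step_arm(
  motion=[0, 0, -5, 0, 20, 0, 0, -20, 0, 20, 0, 0, -45, 0, 20, 0, 0, -75, 0, 20, 0, 0, -105, 0, 20, 0, 0, -125, 0, 20, 0, 0, -130, 0, 20, 0, 0, -130, 0, 20, 0, 0, -130, 0, 20],
)

```text
time: 4.0
position: [555.7, 126.1, 224.6]
ee_rot: [[-0.982, -0.191, -0.003], [-0.191, 0.982, -0.0], [0.003, 0.0, -1.0]]
force: [-0.0, -0.5, -2.6]
finger_gap: 39.5
grip_force: 60.6
```

```bash
python3 -c "
from h import *
go(497.2,-361.3,226,-.75)"
```

```text
shift [ 150.7 -467.2   -1.1] turn 11.8 gap 39.5 F [-0.  -0.5 -2.6] t 4.0 pos [555.7 126.1 224.6]
```

step_arm(
  motion=[5, -14, 0, 0, 20, 15, -47, 0, 1, 20, 29, -89, 0, 2, 20, 42, -131, 0, 3, 20, 57, -178, 0, 4, 20, 72, -224, 0, 6, 20, 87, -271, 0, 7, 20, 102, -318, 0, 8, 20, 118, -364, 0, 9, 20, 133, -411, 0, 10.5, 20, 143, -444, 0, 11.5, 20, 151, -467, 0, 11.8, 20],
)

```text
time: 5.2
position: [495.7, -364.1, 224.5]
ee_rot: [[-1.0, 0.017, -0.002], [0.017, 1.0, 0.001], [0.002, 0.001, -1.0]]
force: [0.0, 0.4, -2.0]
finger_gap: 39.5
grip_force: 61.0
```

step_arm(
  motion=[0, 0, 0, 0, 20, 0, 0, 0, 0, 20, 0, 0, 0, 0, 20],
)

```text
time: 5.5
position: [497.4, -360.1, 225.4]
ee_rot: [[-1.0, 0.013, -0.001], [0.013, 1.0, 0.002], [0.001, 0.002, -1.0]]
force: [0.6, 1.0, -2.7]
finger_gap: 38.9
grip_force: 61.0
```

```bash
python3 - <<'E'
from h import *
W=world('top',snap('top','top2')[1]);snap('side','side2')
go(497.2,-361.3,95,-.75)
o=arm.get_obs();print(np.round(o['ee_rot'],4))
print(rects(W,(345,200,560,300),135,290,30))
E
```

```text
shift [  0.6  -1.5 131. ] turn 0.1 gap 39.1 F [-0.7 -0.4 -2.6] t 5.6 pos [ 497.9 -359.9  226. ]
[[-9.999e-01  1.210e-02 -5.000e-04]
 [ 1.210e-02  9.999e-01  7.000e-04]
 [ 5.000e-04  7.000e-04 -1.000e+00]]
[(363, 464.2, -331.0, 67, 53, 0.0, 229.1, 284.3), (697, 529.7, -344.5, 89, 44, -33.8, 259.2, 264.7)]
```

View pics/top2.png

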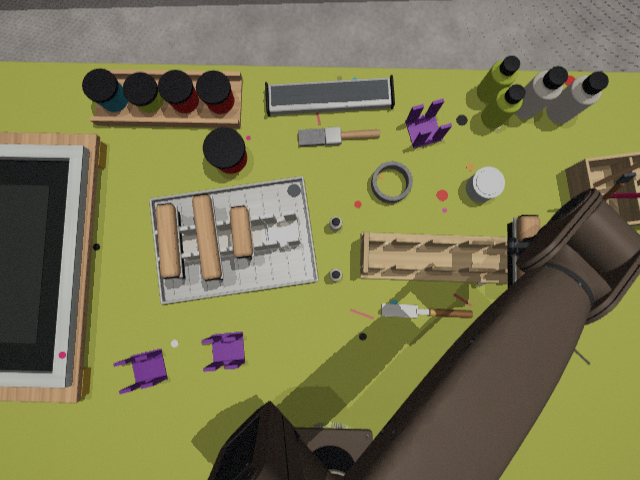

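View pics/side2.png

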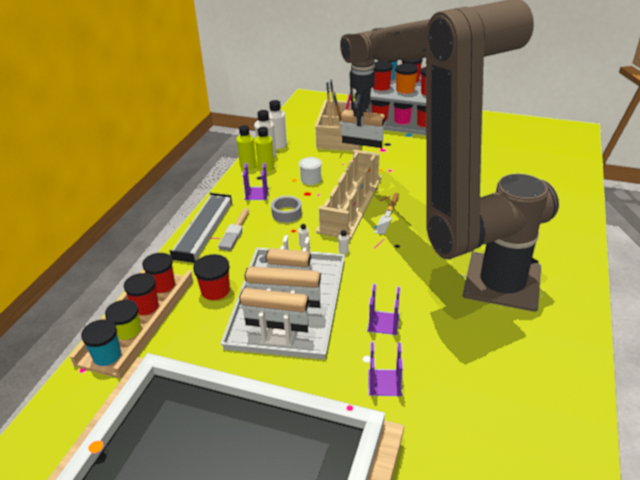

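The top view shows tray slot 4 empty and the gripper over the right end of the rack, about (522, 250). The side view shows squeegee b held level at (362, 128). Lowering.

step_arm(
  motion=[0, -1, 10, 0, 20, 0, -1, 35, 0, 20, 0, -1, 65, 0, 20, 0, -1, 90, 0, 20, 0, -1, 105, 0, 20, 0, -1, 113, 0, 20, 0, -1, 119, 0, 20, 0, -1, 123, 0, 20, 0, -1, 126, 0, 20, 0, -1, 126, 0, 20],
)

```text
time: 6.6
position: [498.0, -362.3, 100.7]
ee_rot: [[-1.0, 0.014, 0.001], [0.014, 1.0, -0.001], [-0.001, -0.001, -1.0]]
force: [-0.9, -0.2, -2.8]
finger_gap: 39.1
grip_force: 61.1
```

```bash
python3 -c "
from h import *
go(497.2,-361.3,94.7,-.75)"
```

```text
shift [0.9 1.  6. ] turn -0.0 gap 39.1 F [-0.9 -0.2 -2.8] t 6.6 pos [ 498.  -362.3  100.7]
```

step_arm(
  motion=[0, 1, 2, 0, 20, 0, 1, 4, 0, 20, 0, 1, 5, 0, 20, 0, 1, 6, 0, 20, 0, 1, 6, 0, 20],
)

```text
time: 7.1
position: [497.9, -361.2, 94.8]
ee_rot: [[-1.0, 0.013, 0.0], [0.013, 1.0, -0.0], [-0.0, -0.0, -1.0]]
force: [-0.1, 0.0, -0.1]
finger_gap: 39.2
grip_force: 61.4
```

step_arm(
  motion=[0, 0, 0.5, 0, 20, 0, 0, 0.5, 0, 20, 0, 0, 0.5, 0, 45, 0, 0, 0.5, 0, 60, 0, 0, 0.5, 0, 60, 0, 0, 0.5, 0, 60, 0, 0, -15, 0, 60, 0, 0, -50, 0, 60, 0, 0, -95, 0, 60, 0, 0, -135, 0, 60, 0, 0, -135, 0, 60],
)

```text
time: 8.2
position: [500.9, -364.0, 239.4]
ee_rot: [[-1.0, 0.013, 0.011], [0.013, 1.0, -0.012], [-0.012, -0.011, -1.0]]
force: [0.5, -0.4, 0.7]
finger_gap: 59.9
grip_force: 0.0
```

```bash
python3 -c "
from h import *
go(537.1,206.6,228,8.3)"
```

```text
shift [-28.5 571.1   5.3] turn -9.1 gap 59.9 F [ 0.5 -0.4  0.7] t 8.2 pos [ 500.9 -364.   239.4]
```

step_arm(
  motion=[-1, 20, 0, 0, 62, -4, 65, 0, -1, 62, -6, 115, 0, -2, 62, -9, 165, 0, -3, 62, -12, 215, 0, -4, 62, -15, 265, 0, -5, 62, -18, 315, 0, -6, 62, -20, 365, 0, -7, 62, -23, 415, 0, -8, 62, -26, 465, 0, -9, 62, -29, 515, 0, -9, 62, -31, 550, 0, -9.1, 62],
)

```text
time: 9.4
position: [534.1, 192.0, 227.9]
ee_rot: [[-0.989, -0.147, -0.003], [-0.147, 0.989, 0.0], [0.003, 0.001, -1.0]]
force: [0.2, -0.9, -0.0]
finger_gap: 62.0
grip_force: 0.0
```

step_arm(
  motion=[2, 18, 10, 0, 62, 2, 18, 40, 0, 62, 2, 18, 60, 0, 62, 2, 18, 65, 0, 62, 2, 18, 65, 0, 62, 2, 18, 65, 0, 62],
)

```text
time: 10.0
position: [531.9, 206.1, 165.1]
ee_rot: [[-0.989, -0.145, 0.001], [-0.145, 0.989, 0.0], [-0.001, 0.0, -1.0]]
force: [0.2, 0.1, 0.8]
finger_gap: 61.7
grip_force: 0.0
```

```bash
python3 - <<'E'
from h import *
W=world('top',snap('top','top3')[1])
print(rects(W,(440,210,560,300),110,150,30))
go(537.1,206.6,97,8.3)
E
```

```text
[(1290, 496.0, -359.0, 137, 42, -1.4, 130.5, 134.8)]
shift [-4.6 -0.2 68.7] turn 0.0 gap 62.0 F [-0.1 -0.5  0.2] t 10.05 pos [532.3 206.1 165.7]
```

View pics/top3.png

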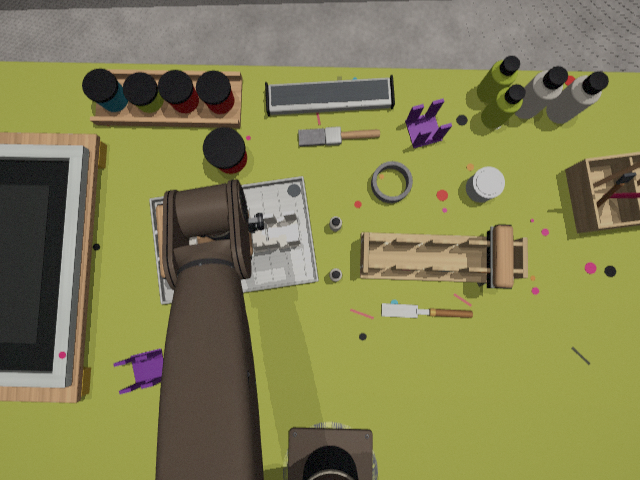

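Squeegee b sits in the rightmost rack slot, at (503, 257) in the top view. It is flat, with its top 3.5 mm below the tray heights as expected. Next is a.

step_arm(
  motion=[-5, 0, 20, 0, 62, -5, 0, 45, 0, 62, -5, 0, 60, 0, 62, -5, 0, 68, 0, 62, -5, 0, 68, 0, 62, -5, 0, 68, 0, 20, -5, 0, 68, 0, 20, -5, 0, 68, 0, 20, -5, 0, 68, 0, 20, -5, 0, 68, 0, 20],
)

```text
time: 11.05
position: [537.7, 206.9, 97.8]
ee_rot: [[-0.989, -0.145, 0.003], [-0.145, 0.989, 0.001], [-0.003, 0.0, -1.0]]
force: [-0.1, -0.3, 5.1]
finger_gap: 39.3
grip_force: 60.7
```

step_arm(
  motion=[0, 0, -5, 0, 20, 0, 0, -20, 0, 20, 0, 0, -45, 0, 20, 0, 0, -75, 0, 20, 0, 0, -105, 0, 20, 0, 0, -125, 0, 20, 0, 0, -130, 0, 20, 0, 0, -130, 0, 20, 0, 0, -130, 0, 20],
)

```text
time: 11.95
position: [535.7, 206.5, 224.7]
ee_rot: [[-0.989, -0.145, -0.003], [-0.145, 0.989, -0.001], [0.003, -0.0, -1.0]]
force: [-0.3, 0.4, -1.4]
finger_gap: 39.3
grip_force: 60.4
```

```bash
python3 -c "
from h import *
go(498.3,-281.3,228,-.75)"
```

```text
shift [ 107.7 -477.2   -2.9] turn 9.1 gap 39.3 F [-0.3  0.4 -1.4] t 11.95 pos [535.7 206.5 224.7]
```

step_arm(
  motion=[3, -14, 0, 0, 20, 11, -48, 0, 1, 20, 20, -91, 0, 2, 20, 30, -134, 0, 3, 20, 41, -181, 0, 4, 20, 52, -229, 0, 5, 20, 62, -277, 0, 6, 20, 73, -324, 0, 7, 20, 84, -372, 0, 8, 20, 95, -420, 0, 9, 20, 102, -453, 0, 9.1, 20, 107, -477, 0, 9.1, 20],
)

```text
time: 13.15
position: [497.9, -283.7, 224.7]
ee_rot: [[-1.0, 0.016, -0.003], [0.016, 1.0, 0.001], [0.003, 0.001, -1.0]]
force: [0.4, 0.3, -1.2]
finger_gap: 39.1
grip_force: 60.7
```

step_arm(
  motion=[0, 0, 0, 0, 20, 0, 0, 0, 0, 20, 0, 0, 10, 0, 20, 0, 0, 35, 0, 20, 0, 0, 65, 0, 20, 0, 0, 85, 0, 20, 0, 0, 90, 0, 20, 0, 0, 90, 0, 20, 0, 0, 90, 0, 20],
)

```text
time: 14.05
position: [500.6, -280.8, 137.5]
ee_rot: [[-1.0, 0.013, 0.001], [0.013, 1.0, -0.001], [-0.001, -0.001, -1.0]]
force: [-0.7, -0.7, -1.4]
finger_gap: 39.6
grip_force: 60.8
```

```bash
python3 -c "
from h import *
go(498.3,-281.3,94.7,-.75)"
```

```text
shift [ 2.3 -0.5 42.8] turn 0.0 gap 39.6 F [-0.7 -0.7 -1.4] t 14.05 pos [ 500.6 -280.8  137.5]
```

step_arm(
  motion=[2, -0.5, 15, 0, 20, 2, -0.5, 28, 0, 20, 2, -0.5, 34, 0, 20, 2, -0.5, 38, 0, 20, 2, -0.5, 40, 0, 20, 2, -0.5, 41, 0, 20, 2, -0.5, 42, 0, 20, 2, -0.5, 43, 0, 20, 2, -0.5, 43, 0, 20, 2, -0.5, 43, 0, 20],
)

```text
time: 15.05
position: [498.1, -281.5, 94.9]
ee_rot: [[-1.0, 0.013, 0.0], [0.013, 1.0, -0.0], [-0.0, -0.0, -1.0]]
force: [-2.1, 1.8, 6.2]
finger_gap: 39.2
grip_force: 61.5
```

step_arm(
  motion=[0, 0, 0, 0, 45, 0, 0, 0, 0, 60, 0, 0, 0, 0, 60, 0, 0, 0, 0, 60, 0, 0, -15, 0, 60, 0, 0, -50, 0, 60, 0, 0, -95, 0, 60, 0, 0, -135, 0, 60, 0, 0, -135, 0, 60, 0, 0, -135, 0, 60],
)

```text
time: 16.05
position: [498.6, -281.8, 231.0]
ee_rot: [[-1.0, 0.013, 0.003], [0.013, 1.0, -0.003], [-0.003, -0.003, -1.0]]
force: [0.7, -0.4, -0.7]
finger_gap: 60.0
grip_force: 0.0
```

```bash
python3 -c "
from h import *
go(524.6,281.2,228,10.6)"
```

```text
shift [-18.5 563.3   1.5] turn -11.4 gap 60.0 F [ 0.7 -0.4 -0.7] t 16.05 pos [ 498.6 -281.8  231. ]
```

step_arm(
  motion=[-1, 20, 0, 0, 62, -2, 65, 0, -2, 62, -4, 115, 0, -3, 62, -5, 165, 0, -4, 62, -7, 215, 0, -5, 62, -9, 265, 0, -6, 62, -10, 315, 0, -7, 62, -12, 365, 0, -8, 62, -14, 415, 0, -9, 62, -15, 465, 0, -10, 62, -17, 515, 0, -11, 62, -18, 550, 0, -11.4, 62],
)

```text
time: 17.25
position: [520.8, 271.9, 226.1]
ee_rot: [[-0.982, -0.187, -0.004], [-0.187, 0.982, -0.0], [0.004, 0.0, -1.0]]
force: [1.3, -0.8, 0.4]
finger_gap: 61.9
grip_force: 0.0
```

step_arm(
  motion=[2, 13, 10, 0, 62, 2, 13, 40, 0, 62, 2, 13, 60, 0, 62, 2, 13, 65, 0, 62, 2, 13, 65, 0, 62, 2, 13, 65, 0, 62],
)

```text
time: 17.85
position: [519.1, 280.6, 163.9]
ee_rot: [[-0.983, -0.184, 0.001], [-0.184, 0.983, 0.0], [-0.001, 0.0, -1.0]]
force: [-0.2, -0.3, 1.5]
finger_gap: 62.0
grip_force: 0.0
```

```bash
python3 - <<'E'
from h import *
W=world('top',snap('top','top4')[1])
print(rects(W,(440,210,560,300),110,150,30))
go(524.6,281.2,97,10.6)
E
```

```text
[(1027, 497.8, -278.6, 112, 39, 0.1, 130.5, 134.8), (1286, 495.9, -358.9, 137, 42, -1.3, 130.4, 134.5)]
shift [-4.9 -0.5 67.6] turn -0.0 gap 61.8 F [ 0.   0.1 -0.9] t 17.9 pos [519.6 280.8 164.6]
```

Squeegee a is seated, flat at the right height. Now d.

step_arm(
  motion=[-5, 0, 20, 0, 62, -5, 0, 45, 0, 62, -5, 0, 60, 0, 62, -5, 0, 67, 0, 62, -5, 0, 67, 0, 62, -5, 0, 67, 0, 20, -5, 0, 67, 0, 20, -5, 0, 67, 0, 20, -5, 0, 67, 0, 20, -5, 0, 67, 0, 20],
)

```text
time: 18.9
position: [525.0, 282.1, 98.0]
ee_rot: [[-0.983, -0.185, 0.003], [-0.185, 0.983, 0.001], [-0.003, 0.0, -1.0]]
force: [-0.3, -1.2, 4.9]
finger_gap: 39.6
grip_force: 61.0
```

step_arm(
  motion=[0, 0, -5, 0, 20, 0, 0, -20, 0, 20, 0, 0, -45, 0, 20, 0, 0, -75, 0, 20, 0, 0, -105, 0, 20, 0, 0, -125, 0, 20, 0, 0, -130, 0, 20, 0, 0, -130, 0, 20, 0, 0, -130, 0, 20],
)

```text
time: 19.8
position: [522.8, 281.5, 224.5]
ee_rot: [[-0.983, -0.184, -0.003], [-0.184, 0.983, -0.001], [0.003, -0.0, -1.0]]
force: [-0.4, -0.6, -2.7]
finger_gap: 38.9
grip_force: 60.6
```

```bash
python3 -c "
from h import *
go(499.3,-201.3,228,-.75)"
```

```text
shift [ 112.1 -470.2   -3. ] turn 11.4 gap 38.9 F [-0.4 -0.6 -2.7] t 19.8 pos [522.8 281.5 224.5]
```

step_arm(
  motion=[3, -14, 0, 0, 20, 11, -47, 0, 1, 20, 21, -90, 0, 2, 20, 31, -132, 0, 3, 20, 43, -179, 0, 5, 20, 54, -226, 0, 6, 20, 65, -273, 0, 7, 20, 76, -320, 0, 8, 20, 87, -367, 0, 9, 20, 98, -414, 0, 10, 20, 106, -447, 0, 11, 20, 112, -470, 0, 11.4, 20],
)

```text
time: 21.0
position: [498.7, -203.7, 224.8]
ee_rot: [[-1.0, 0.017, -0.003], [0.017, 1.0, 0.001], [0.003, 0.001, -1.0]]
force: [0.6, 0.8, -3.5]
finger_gap: 39.4
grip_force: 61.1
```

step_arm(
  motion=[0, 0, 0, 0, 20, 0, 0, 0, 0, 20, 0, 0, 10, 0, 20, 0, 0, 35, 0, 20, 0, 0, 65, 0, 20, 0, 0, 85, 0, 20, 0, 0, 90, 0, 20, 0, 0, 90, 0, 20, 0, 0, 90, 0, 20],
)

```text
time: 21.9
position: [501.2, -200.7, 137.4]
ee_rot: [[-1.0, 0.013, 0.002], [0.013, 1.0, -0.001], [-0.002, -0.001, -1.0]]
force: [-0.0, 0.0, -2.1]
finger_gap: 39.1
grip_force: 61.1
```

```bash
python3 -c "
from h import *
go(499.3,-201.3,94.8,-.75)"
```

```text
shift [ 1.9 -0.6 42.6] turn 0.0 gap 39.1 F [-0.   0.  -2.1] t 21.9 pos [ 501.2 -200.7  137.4]
```

step_arm(
  motion=[2, -0.5, 15, 0, 20, 2, -0.5, 28, 0, 20, 2, -0.5, 34, 0, 20, 2, -0.5, 38, 0, 20, 2, -0.5, 40, 0, 20, 2, -0.5, 41, 0, 20, 2, -0.5, 42, 0, 20, 2, -0.5, 43, 0, 20, 2, -0.5, 43, 0, 20, 2, -0.5, 43, 0, 20],
)

```text
time: 22.9
position: [498.6, -201.5, 95.0]
ee_rot: [[-1.0, 0.013, -0.0], [0.013, 1.0, -0.0], [0.0, -0.0, -1.0]]
force: [-4.8, 1.3, 5.2]
finger_gap: 39.6
grip_force: 62.2
```

step_arm(
  motion=[0, 0, 0, 0, 45, 0, 0, 0, 0, 60, 0, 0, 0, 0, 60, 0, 0, 0, 0, 60, 0, 0, -15, 0, 60, 0, 0, -50, 0, 60, 0, 0, -95, 0, 60, 0, 0, -135, 0, 60, 0, 0, -135, 0, 60, 0, 0, -135, 0, 60],
)

```text
time: 23.9
position: [499.2, -201.7, 230.9]
ee_rot: [[-1.0, 0.013, 0.004], [0.013, 1.0, -0.002], [-0.004, -0.002, -1.0]]
force: [-0.4, 0.0, 0.1]
finger_gap: 60.2
grip_force: 0.0
```

```bash
python3 -c "
from h import *
go(514.4,364.4,228,7.9)"
```

```text
shift [ -7.6 566.3   1.6] turn -8.7 gap 60.2 F [-0.4  0.   0.1] t 23.9 pos [ 499.2 -201.7  230.9]
```

step_arm(
  motion=[0, 20, 0, 0, 62, -1, 65, 0, -1, 62, -2, 115, 0, -2, 62, -2, 165, 0, -3, 62, -3, 215, 0, -4, 62, -4, 265, 0, -5, 62, -4, 315, 0, -6, 62, -5, 365, 0, -7, 62, -6, 415, 0, -8, 62, -6, 465, 0, -8.5, 62, -7, 515, 0, -8.7, 62, -8, 550, 0, -8.7, 62],
)

```text
time: 25.1
position: [512.2, 351.2, 226.2]
ee_rot: [[-0.99, -0.14, -0.003], [-0.14, 0.99, -0.001], [0.004, -0.001, -1.0]]
force: [0.6, 0.6, 0.6]
finger_gap: 61.8
grip_force: 0.0
```

step_arm(
  motion=[-2, 16, 10, 0, 62, -2, 16, 40, 0, 62, -2, 16, 60, 0, 62, -2, 16, 65, 0, 62, -2, 16, 65, 0, 62, -2, 16, 65, 0, 62],
)

```text
time: 25.7
position: [514.1, 364.3, 164.0]
ee_rot: [[-0.991, -0.137, 0.001], [-0.137, 0.991, 0.0], [-0.001, 0.0, -1.0]]
force: [0.5, 0.0, -0.0]
finger_gap: 62.2
grip_force: 0.0
```

```bash
python3 - <<'E'
from h import *
W=world('top',snap('top','top5')[1])
print(rects(W,(420,210,560,300),110,150,30))
go(514.4,364.4,97,7.9)
E
```

```text
[(1630, 497.6, -200.1, 188, 40, -0.2, 130.9, 134.8), (1028, 497.7, -278.3, 113, 38, -0.7, 130.5, 134.7), (1289, 495.9, -359.0, 137, 42, -1.0, 130.4, 134.5)]
shift [ 0.2 -0.2 67.7] turn -0.0 gap 62.0 F [ 0.1  0.4 -0.2] t 25.75 pos [514.5 364.6 164.7]
```

step_arm(
  motion=[0, 0, 20, 0, 62, 0, 0, 45, 0, 62, 0, 0, 60, 0, 62, 0, 0, 67, 0, 62, 0, 0, 67, 0, 62, 0, 0, 67, 0, 20, 0, 0, 67, 0, 20, 0, 0, 67, 0, 20, 0, 0, 67, 0, 20, 0, 0, 67, 0, 20],
)

```text
time: 26.75
position: [514.7, 365.2, 98.1]
ee_rot: [[-0.99, -0.138, 0.003], [-0.138, 0.99, 0.001], [-0.003, 0.001, -1.0]]
force: [1.2, -0.2, 6.0]
finger_gap: 39.4
grip_force: 61.5
```

step_arm(
  motion=[0, 0, -5, 0, 20, 0, 0, -20, 0, 20, 0, 0, -45, 0, 20, 0, 0, -75, 0, 20, 0, 0, -105, 0, 20, 0, 0, -125, 0, 20, 0, 0, -130, 0, 20, 0, 0, -130, 0, 20, 0, 0, -130, 0, 20],
)

```text
time: 27.65
position: [512.6, 364.2, 224.3]
ee_rot: [[-0.99, -0.138, -0.003], [-0.138, 0.99, -0.002], [0.003, -0.001, -1.0]]
force: [0.3, -0.3, -3.9]
finger_gap: 39.6
grip_force: 60.8
```

```bash
python3 -c "
from h import *
go(500.4,-121.3,228,-.75)"
```

```text
shift [  79.  -479.2   -2.9] turn 8.7 gap 39.6 F [ 0.3 -0.3 -3.9] t 27.65 pos [512.6 364.2 224.3]
```

step_arm(
  motion=[2, -14, 0, 0, 20, 8, -48, 0, 1, 20, 15, -91, 0, 2, 20, 22, -134, 0, 3, 20, 30, -182, 0, 4, 20, 38, -230, 0, 5, 20, 46, -278, 0, 6, 20, 54, -326, 0, 7, 20, 62, -374, 0, 8, 20, 69, -421, 0, 8.5, 20, 75, -455, 0, 8.7, 20, 79, -479, 0, 8.7, 20],
)

```text
time: 28.85
position: [499.7, -123.5, 224.9]
ee_rot: [[-1.0, 0.016, -0.003], [0.016, 1.0, 0.0], [0.003, 0.0, -1.0]]
force: [0.0, 0.5, -3.7]
finger_gap: 39.1
grip_force: 61.4
```

step_arm(
  motion=[0, 0, 0, 0, 20, 0, 0, 0, 0, 20, 0, 0, 10, 0, 20, 0, 0, 35, 0, 20, 0, 0, 65, 0, 20, 0, 0, 85, 0, 20, 0, 0, 90, 0, 20, 0, 0, 90, 0, 20, 0, 0, 90, 0, 20],
)

```text
time: 29.75
position: [502.2, -120.5, 137.4]
ee_rot: [[-1.0, 0.013, 0.002], [0.013, 1.0, -0.001], [-0.002, -0.001, -1.0]]
force: [0.5, 0.4, -3.1]
finger_gap: 39.7
grip_force: 61.5
```

```bash
python3 -c "
from h import *
go(500.4,-121.3,94.9,-.75)"
```

```text
shift [ 1.9 -0.8 42.5] turn 0.0 gap 39.7 F [ 0.5  0.4 -3.1] t 29.75 pos [ 502.2 -120.5  137.4]
```

step_arm(
  motion=[2, -0.5, 15, 0, 20, 2, -0.5, 28, 0, 20, 2, -0.5, 34, 0, 20, 2, -0.5, 38, 0, 20, 2, -0.5, 40, 0, 20, 2, -0.5, 41, 0, 20, 2, -0.5, 42, 0, 20, 2, -0.5, 43, 0, 20, 2, -0.5, 43, 0, 20, 2, -0.5, 43, 0, 20],
)

```text
time: 30.75
position: [499.8, -121.3, 95.0]
ee_rot: [[-1.0, 0.013, 0.0], [0.013, 1.0, -0.0], [-0.0, -0.0, -1.0]]
force: [-4.2, 1.6, 6.6]
finger_gap: 39.7
grip_force: 62.7
```

Release, rise, then move left so the cameras can see the rack.

step_arm(
  motion=[0, 0, 0, 0, 45, 0, 0, 0, 0, 60, 0, 0, 0, 0, 60, 0, 0, 0, 0, 60, 0, 0, -15, 0, 60, 0, 0, -50, 0, 60, 0, 0, -95, 0, 60, 0, 0, -135, 0, 60, 0, 0, -135, 0, 60, 0, 0, -135, 0, 60],
)

```text
time: 31.75
position: [500.0, -121.4, 229.6]
ee_rot: [[-1.0, 0.014, 0.003], [0.014, 1.0, -0.001], [-0.003, -0.001, -1.0]]
force: [0.1, 0.4, -0.0]
finger_gap: 59.8
grip_force: 0.0
```

step_arm(
  motion=[0, 20, 0, 0, 60, 0, 65, 0, 0, 60, 0, 110, 0, 0, 60, 0, 155, 0, 0, 60, 0, 200, 0, 0, 60, 0, 245, 0, 0, 60, 0, 290, 0, 0, 60, 0, 335, 0, 0, 60, 0, 370, 0, 0, 60, 0, 380, 0, 0, 60, 0, 380, 0, 0, 60, 0, 380, 0, 0, 60],
)

```text
time: 32.95
position: [504.1, 257.8, 226.9]
ee_rot: [[-1.0, 0.014, -0.002], [0.014, 1.0, -0.001], [0.002, -0.001, -1.0]]
force: [0.6, -0.5, -0.3]
finger_gap: 60.0
grip_force: 0.0
```

```bash
python3 - <<'E'
from h import *
W=world('top',snap('top','top6')[1])
print(rects(W,(340,200,560,310),110,150,30))
E
```

```text
[(1422, 499.1, -119.7, 163, 41, -1.2, 131.0, 135.0), (1699, 497.6, -199.9, 188, 41, -0.7, 130.6, 134.8), (1026, 497.8, -278.0, 112, 39, -0.4, 130.5, 134.7), (1291, 496.1, -359.7, 138, 43, -1.3, 130.3, 134.6)]
```

View pics/top6.png

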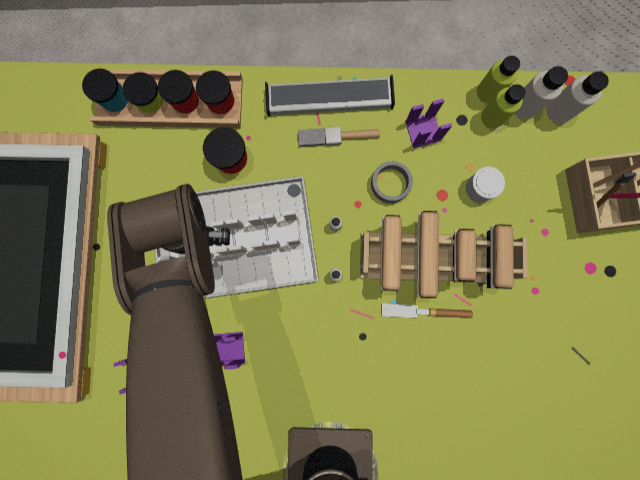

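The rack now holds, from the left, c, d, a and b at columns 391, 429, 465 and 503. All four are flat, centred and at the right height, so I hand the job in.

```bash
python3 -c "
from station import arm
print(arm.close_job())"
```

```text
the job is handed in; nothing more can be done
None
```

All four squeegees hang in the rack in tray order (c, d, a, b from the left), measured flat, centred and at the expected height, and the job is handed in at about 33 s.

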